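Seat the sugar tin, close it with its nested lids, lift off the cover alone

ROBOT

A 6-joint arm with a two-finger parallel gripper is mounted at the origin on the work surface. World frame = base frame: x ahead of the robot, y to its left, z up, the work surface at z = 0. Lengths are in m, angles in rad, forces in N, time in s.
With the tool pointing down it reaches from about 0.4 to 0.925 m from the base axis. Payload 3.4 kg.
Tool frame: the origin (TCP) lies midway between the tips of the shut fingers; the grasp point (between the pads) lies 19 mm behind it; z points along the fingers, y is the direction in which the jaws open and shut (so a half turn about z gives the same grasp; the last joint's range is limited). The gripper opens to 85 mm and grips with 20 to 120 N. Pads are 22 mm wide; open, the fingers measure 114 mm over their backs; the gripper's body (76 mm by 85 mm) begins 54 mm behind the grasp point. The pads swing forward as they close: fully open they stand 13 mm farther back than shut.
Start: joints at [-1.369, 0.307, 1.506, -0, 1.328, -0.073], TCP at [0.157, -0.553, 0.231] pointing down, gripper open.
Joint ranges: [-3.12, 3.12], [-1.05, 2.28], [0.14, 2.33], [-1.42, 4.57], [0.1, 2.73], [-2.68, 2.68]. Speed limits (rad/s): [2.57, 2.57, 3.14, 3.14, 3.14, 3.14].

INTERFACE

Orientations are given as a unit quaternion [x, y, z, w].
In Python, from station import * gives the robot as it stands. The module is installed in compiled form; this text tells all that it offers.
- The arm moves only by the tool play_rows, never from a script. Its argument "targets" is a list of rows, each a list of 3 entries, a list of its own where there are three numbers: the turn, a rotation vector about the tool's x, y, z in degrees, then the shift along the tool's x, y, z in cm, then the opening in per cent of the stroke, from 0 (shut) to 100 (fully open). A call has 1 to 20 rows; each row is the pose to reach, as a shift and turn from the pose commanded when the call began, along the tool's axes at that moment; what a row does not reach only later rows make up. A row lasts 1/12 s, in which the tool goes at most 41.7 mm and 7.16 degrees, less where a joint would pass 70% of its speed; a pose out of reach is approached as far as the arm can. A call with a gripper value outside its range is refused whole. The fingers move at their own pace and stop on an object; "squeeze" is the grip in N (left out, the last holds). Time passes only in rows, so rows that repeat a pose let the fingers close. It gives the time, the measured TCP pose, the force and the opening at its end, in the units of the state.
- sense(): the state, without advancing time (a new reading comes with each control period).
- camera(name): name is "scene" or "top"; returns a dict with "image" (420x560x3 uint8, red, green, blue), "fx", "fy", "cx", "cy" (pixels), "dist_coeffs" ([k1, k2, p1, p2, k3] as OpenCV has them; the pictures are not rectified), "T" (4x4, takes a point from camera to world coordinates). Camera axes: x right, y down, z forward; pixel columns grow to the right and rows downward; lengths in m; the calibration is good to about 2 mm. A picture is of the moment at which its call begins. There is no depth.
- sign_off(): hands the job in, once; it reports no verdict.
Trained networks look in a picture, given as the dict that the camera call returned (one of the last four; its "shot" number tells which), for a name from the list of things; names that differ only in an ending like _2 or _b are one class to them, and where a whole thing is asked for, a point or a joint stands for the part that bears it (a point fixed in the world has none). Each returns a list of dicts, best first, with "conf" (0 to 1); they miss things now and then, are a little off and sometimes report something else, mostly with a low value. They report only what shows in the picture. A call takes as long as a camera call. They do not tell look-alikes from the thing itself.
- find_in(query, picture): "xyz" ([x, y, z] in m, in the coordinates of the camera as it stood for that picture, good to about 4 mm: the middle of the surface that is visible of it).
The state is a dict: "time_s": time; "joints": joint angles; "joint_velocities": joint speeds; "joint_torque": joint torques, N m; "ee_pos": TCP position; "tool_rot": TCP orientation; "wrist_force": force on the tool from outside, world axes, zero at the start; "wrist_torque": the same for the moment, N m; "grip_width": opening from 0.0 (shut) to 1.0 (fully open).
Only numpy, scipy, OpenCV 4.12 (cv2) and the standard library are available. Lean on these libraries where they do the work, as an engineer would, in place of code of your own. Each camera call takes 0.05 s, during which the arm holds its last target.

TASK

Stand the empty sugar tin upright in the round pocket of the wooden holder, then set the two nested lids, still together, squarely on its mouth so that the sieve lid is fully seated and let go. Then lift off only the knobbed cover, straight up, leaving the sieve lid seated and undisturbed, and finish while still holding the cover still and level by its knob, about 10 cm above the sieve lid. Set things down gently rather than dropping them, and leave the bowl, ring mould, spoon and mug where they are.

Things in the scene. Friction and masses are not known exactly. Their poses are not given: they have to be found in the camera images.
- stand_hole0 (a point): Fixed wooden holder block, 110 x 110 x 30 mm high, with a round blind pocket in the middle of its top: 66 mm diameter, 20 mm deep, chamfered edge. Point: centre of the pocket's mouth, level with the block's top (30 mm above the table; pocket floor 10 mm above the table). z up, x and y along the block's sides.
- tin_mid (a point): Empty open-topped round steel tin, 62 mm outer diameter, 80 mm tall, 3.5 mm wall, inner diameter 55 mm, 150 g (may vary by a third). It stands upright on the table, mouth up. This point is its centre, 40 mm above its underside; z runs up its axis.
- sieve_mid (a point): Sieve lid (inner, lower lid), aluminium, 80 g, 38 mm tall: 51 mm plug (lowest 14 mm, enters the tin), above it a cup 62 mm outside, 24 mm tall, whose underside rests on the tin's rim. Starts upright on the table, cover nested in it; both are carried by the cup's outer wall. Point: on the axis 19 mm above its underside, z up the axis; fully seated it is 45 mm above the tin's point.
- cover_mid (a point): Cover (outer, upper lid), steel, 60 g, 38 mm tall: 50 mm plug (lowest 8 mm) lying loose in the sieve lid's cup (54 mm inside), plate 57 mm x 4 mm resting on the cup's rim, black upright knob 18 mm diameter, 26 mm tall. Not fastened. Point: on the axis 19 mm above its underside, 7 mm above the plate's top, 19 mm below the knob's top; z up. Nested: 30 mm above the sieve lid's point.
- bowl: Bystander: green plastic mixing bowl, 160 mm across, 70 mm tall; origin at the centre of its underside.
- mould: Bystander: brown card ring-cake mould with a central cone, 140 mm across, 50 mm tall; origin at the centre of its underside.
- spoon_grip (a point): Bystander: spoon 190 mm long lying flat; this point is on its handle.
- cup: Bystander: white ceramic mug with a side handle, 76 mm across, 80 mm tall; origin at the centre of its underside.
Things that resemble listed ones, but are neither listed nor needed, are in the scene too. What is shaped like the part that bears cover_mid but purple is not meant.

How it is judged:
On the way, in this order (a step that is already met when the one before it is completed fails the run):
1. the tin stands upright at the bottom of the holder's pocket, let go (horizontal distance between tin_mid and stand_hole0 below 0.005 m and z of tin_mid in the frame of stand_hole0 between 0.017 and 0.0235 m and angle between tin_mid's own z axis and vertical below 0.06 rad and contact force between the fingers and tin below 0.1 N), for 0.2 s.
2. the nested lids sit together on the seated tin, the sieve lid fully home, and are let go (horizontal distance between tin_mid and stand_hole0 below 0.005 m and z of tin_mid in the frame of stand_hole0 between 0.017 and 0.0235 m and angle between tin_mid's own z axis and vertical below 0.06 rad and horizontal distance between sieve_mid and tin_mid below 0.005 m and z of sieve_mid in the frame of tin_mid between 0.0425 and 0.048 m and angle between the z axis of sieve_mid and the z axis of tin_mid, either way round below 0.07 rad and distance between cover_mid and sieve_mid below 0.034 m and angle between the z axis of cover_mid and the z axis of sieve_mid, either way round below 0.09 rad and contact force between the fingers and sieve below 0.1 N), for 0.2 s.
3. the cover is lifted clear by the fingers, the sieve lid staying seated (horizontal distance between tin_mid and stand_hole0 below 0.005 m and z of tin_mid in the frame of stand_hole0 between 0.017 and 0.0235 m and angle between tin_mid's own z axis and vertical below 0.06 rad and horizontal distance between sieve_mid and tin_mid below 0.005 m and z of sieve_mid in the frame of tin_mid between 0.0425 and 0.048 m and angle between the z axis of sieve_mid and the z axis of tin_mid, either way round below 0.07 rad and distance between cover_mid and sieve_mid above 0.042 m and contact force between the fingers and cover above 0.5 N and contact force between cover and sieve below 0.05 N), for 0.1 s.
At the end, for the whole second after the job is handed in: Tin in the pocket: within 5 mm of centre, 3.5 mm of bottom, 0.06 rad upright. Sieve lid seated in it: within 5 mm, up to 3 mm high, 0.07 rad square, untouched. Cover still in the fingers, 6 to 17 cm above its nested place, within 5 cm of straight above, level to 0.2 rad (all of step 1 and horizontal distance between sieve_mid and tin_mid below 0.005 m and z of sieve_mid in the frame of tin_mid between 0.0425 and 0.048 m and angle between the z axis of sieve_mid and the z axis of tin_mid, either way round below 0.07 rad and z of cover_mid in the frame of sieve_mid between 0.09 and 0.2 m and horizontal distance between cover_mid and sieve_mid below 0.05 m and angle between cover_mid's own z axis and vertical below 0.2 rad and linear speed of cover below 0.03 m/s and contact force between the fingers and cover above 0.5 N and contact force between the fingers and sieve below 0.1 N and contact force between cover and sieve below 0.05 N and contact force between cover and tin below 0.05 N); the arm keeps its last pose, push and grip.
It fails at once if the cover came off the sieve lid before the sieve lid was seated in the tin's mouth, or the sieve lid was lifted, tilted or pulled out while the cover was off (distance between cover_mid and sieve_mid above 0.042 m and not (horizontal distance between sieve_mid and tin_mid below 0.005 m and z of sieve_mid in the frame of tin_mid between 0.0425 and 0.048 m and angle between the z axis of sieve_mid and the z axis of tin_mid, either way round below 0.07 rad)).
It fails at once if the tin, the sieve lid or the cover was dropped or thrown (faster than 0.5 m/s with no finger on it) ((linear speed of tin above 0.5 m/s and contact force between the fingers and tin below 0.05 N) or (linear speed of sieve above 0.5 m/s and contact force between the fingers and sieve below 0.05 N and contact force between the fingers and cover below 0.05 N) or (linear speed of cover above 0.5 m/s and contact force between the fingers and cover below 0.05 N and distance between cover_mid and sieve_mid above 0.042 m)).
It fails at once if the bowl, ring mould, spoon or mug was moved more than 3 cm (distance of any of bowl, mould, spoon_grip, cup from where it was at the start of the episode above 0.03 m).
It also fails if it takes over 61 s, if anything falls off the work surface, if the arm or the gripper's body presses on something with over 40 N, if the wrist force passes 120 N, or if a joint passes its speed limit or range.

## Working session

There is one attempt and no reset: what is moved stays moved. The work goes in short steps, Python scripts to look and compute and a tool call to move; the robot and the scene stay as the last step left them, time stands still between calls to the robot, and variables do not carry over. Pictures are saved under pics/ and viewed, and the job is handed in when it is done.

Besides the shell and the picture viewer there is one more tool, called after ">>>" as name([rows], argument=value, ...), one row to a line, values as JSON. play_rows: Moves the arm, as the interface text tells. Its arguments: {"type":"object","properties":{"targets":{"type":"array"},"squeeze":{"type":"number"}},"required":["targets"]}

```bash
mkdir -p pics; python3 - <<'E'
from station import *
import cv2,numpy as np
s=sense();print({k:np.round(v,3) for k,v in s.items()})
for n in("scene","top"):
    c=camera(n);cv2.imwrite(f"pics/{n}0.png",c["image"][:,:,::-1])
    print(n,c["fx"],c["fy"],c["cx"],c["cy"],c["dist_coeffs"],np.round(c["T"],3).tolist(),c["shot"])
    T=np.array(c["T"])
    K=np.array([[c["fx"],0,c["cx"]],[0,c["fy"],c["cy"]],[0,0,1]])
    for q in["stand_hole0","tin_mid","sieve_mid","cover_mid","bowl","mould","spoon_grip","cup"]:
        for r in find_in(q,c)[:3]:
            p=np.array(r["xyz"]);uv=cv2.projectPoints(p[None],np.zeros(3),np.zeros(3),K,np.array(c["dist_coeffs"]))[0].ravel()
            print(q,round(r["conf"],2),np.round((T@[*p,1])[:3],4),uv.round())
E
```

```text
{'time_s': np.float64(0.0), 'joints': array([-1.369,  0.308,  1.508, -0.   ,  1.328, -0.073]), 'joint_velocities': array([-0.002, -0.002,  0.001,  0.002, -0.002,  0.002]), 'joint_torque': array([ 1.0000e-03, -4.5755e+01, -2.5192e+01,  0.0000e+00,  1.3000e-02,
        0.0000e+00]), 'ee_pos': array([ 0.156, -0.553,  0.23 ]), 'tool_rot': array([ 0.991,  0.137, -0.   , -0.001]), 'wrist_force': array([-0.094, -0.327,  0.711]), 'wrist_torque': array([ 0.014,  0.013, -0.022]), 'grip_width': np.float64(1.004)}
scene 438.10969513876586 438.10969513876586 271.7513461016888 205.75320576100734 [0.0263629 0.        0.        0.        0.       ] [[-0.864, 0.305, -0.4, 1.093], [0.503, 0.508, -0.7, 0.956], [-0.011, -0.806, -0.592, 0.809], [0.0, 0.0, 0.0, 1.0]] 1
stand_hole0 0.67 [ 0.5102 -0.2373  0.0286] [247. 161.]
tin_mid 0.57 [0.5801 0.0447 0.0539] [269. 202.]
tin_mid 0.44 [0.4145 0.4618 0.0507] [414. 269.]
sieve_mid 0.63 [0.5257 0.2352 0.0277] [322. 239.]
cover_mid 0.54 [0.5113 0.2171 0.0453] [323. 229.]
cover_mid 0.48 [0.5039 0.1206 0.0162] [305. 218.]
cover_mid 0.22 [0.4183 0.461  0.0495] [41
[... 154 characters left out ...]
top 402.7478755803596 402.7478755803596 277.21947017377113 202.04550905238654 [-0.11287896  0.          0.          0.          0.        ] [[-0.026, -0.996, 0.088, 0.514], [-1.0, 0.027, 0.006, 0.095], [-0.009, -0.088, -0.996, 0.966], [0.0, 0.0, 0.0, 1.0]] 2
stand_hole0 0.66 [ 0.5114 -0.2465  0.0328] [426. 234.]
tin_mid 0.63 [0.5732 0.0183 0.001 ] [312. 212.]
sieve_mid 0.48 [0.5106 0.1987 0.0405] [235. 240.]
cover_mid 0.84 [0.5    0.1124 0.0159] [273. 244.]
cover_mid 0.77 [0.5133 0.2134 0.0379] [229. 239.]
bowl 0.67 [0.7374 0.2457 0.0272] [215. 145.]
mould 0.75 [ 0.7381 -0.28    0.01  ] [431. 141.]
spoon_grip 0.58 [0.777  0.035  0.0129] [302. 128.]
cup 0.79 [0.3976 0.4579 0.0365] [126. 291.]
```

View pics/scene0.png

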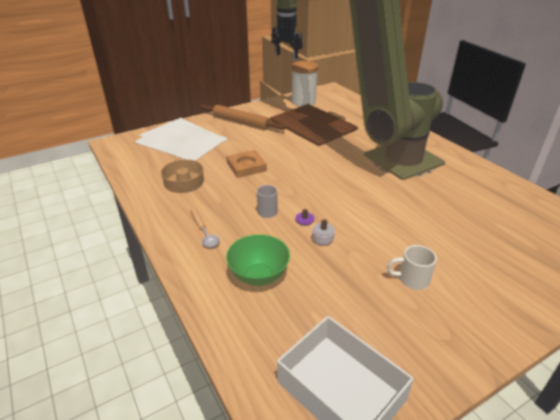

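View pics/top0.png

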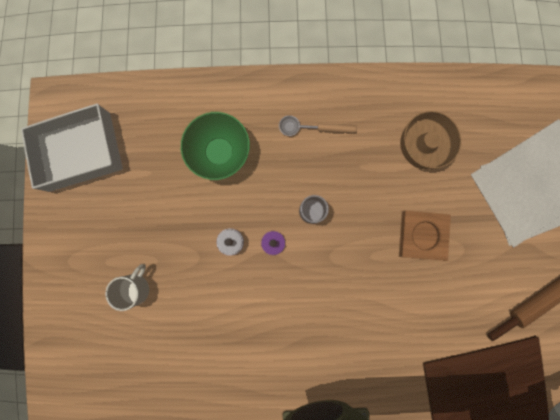

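The scene view shows the tin at (269,202), the nested lids at (323,233), the purple look-alike at (305,218) and the holder at (247,162). In the top view these are at (314,210), (230,242), (273,243) and (425,235). Next I'll enlarge the crops.

```bash
python3 - <<'E'
import cv2,numpy as np
t=cv2.imread('pics/top0.png');s=cv2.imread('pics/scene0.png')
def cr(im,u,v,h=30,k=6): return cv2.resize(im[v-h:v+h,u-h:u+h],None,fx=k,fy=k,interpolation=cv2.INTER_CUBIC)[:, :]
a=np.hstack([cr(t,314,210,20,6.5),cr(t,230,242,20,6.5),cr(t,425,235,32,4.0625)])
b=np.hstack([cr(s,268,202,20,6.5),cr(s,323,233,20,6.5),cr(s,247,161,26,5)])
cv2.imwrite('pics/crop0.png',np.vstack([a,b]));print(a.shape)
E
```

```text
(260, 780, 3)
```

View pics/crop0.png

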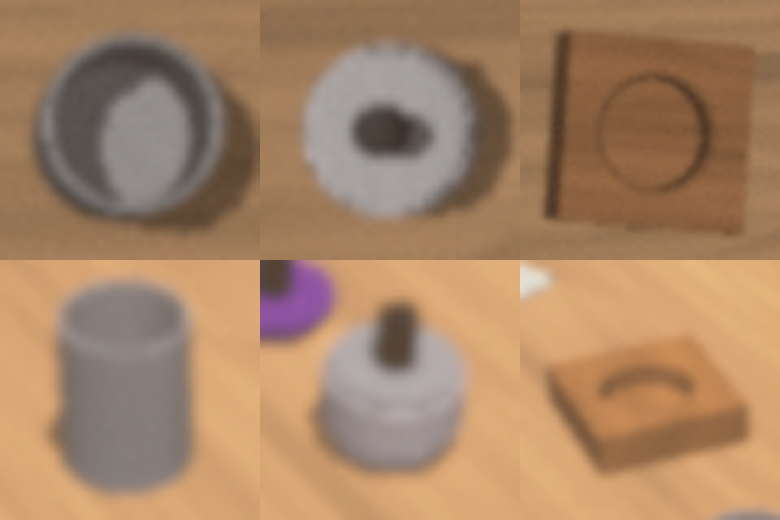

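```bash
cat > h.py <<'E'
import cv2,numpy as np
from scipy.optimize import least_squares,minimize
def proj(c,P):
    T=np.linalg.inv(np.array(c["T"]));p=np.atleast_2d(P)@T[:3,:3].T+T[:3,3]
    K=np.array([[c["fx"],0,c["cx"]],[0,c["fy"],c["cy"]],[0,0,1.]])
    return cv2.projectPoints(p,np.zeros(3),np.zeros(3),K,np.array(c["dist_coeffs"],float))[0].reshape(-1,2)
def sat(im):
    im=cv2.GaussianBlur(im,(0,0),0.5).astype(float);return (im.max(2)-im.min(2))/(im.max(2)+1)
def cyl(x,y,segs):
    a=np.linspace(0,2*np.pi,60,endpoint=False);o=[]
    for r,z0,z1 in segs:
        for z in(z0,z1): o.append(np.c_[x+r*np.cos(a),y+r*np.sin(a),0*a+z])
    return o
def mask(c,rings_pairs,roi,k=8):
    u0,v0,u1,v1=roi;m=np.zeros(((v1-v0)*k,(u1-u0)*k),np.uint8)
    for P in rings_pairs:
        q=(proj(c,P)-[u0,v0]+0.5)*k-0.5
        h=cv2.convexHull(q.astype(np.float32))[:,0]
        cv2.fillPoly(m,[np.round(h*16).astype(np.int32)],255,shift=4)
    m=cv2.resize(m,(u1-u0,v1-v0),interpolation=cv2.INTER_AREA).astype(float)/255
    return cv2.GaussianBlur(m,(0,0),0.8)
def fit(c,uv,x0,segs,half=26,grid=None,fixed=None):
    """segs: (r,z0,z1) cylinders; fit x,y,dz with fg const/bg const on saturation"""
    u,v=int(uv[0]),int(uv[1]);roi=(u-half,v-half,u+half,v+half)
    S=sat(c["image"])[roi[1]:roi[3],roi[0]:roi[2]]
    def cost(p,full=False):
        dz=p[2] if len(p)>2 else 0
        m=mask(c,[np.vstack(cyl(p[0],p[1],[(r,a+dz,b+dz)])) for r,a,b in segs],roi)
        ig=fixed(roi) if fixed else np.ones_like(m)
        A=np.c_[m.ravel(),1-m.ravel()];w=ig.ravel()
        co,*_=np.linalg.lstsq(A*w[:,None],S.ravel()*w,rcond=None);r=(A@co-S.ravel())*w
        return (r@r, co) if full else r@r
    s=np.array([[0,0],[.006,0],[0,.006]])+np.array(x0)[:2]
    R=minimize(cost,x0[:2],method="Nelder-Mead",options=dict(initial_simplex=s,xatol=1e-4,fatol=1e-9))
    return R.x,R.fun,cost(R.x,True)[1]
TIN=[(.031,0,.08)]
LID=[(.0255,0,.014),(.031,.014,.038),(.0285,.038,.042),(.009,.042,.068)]
E
cat > m1.py <<'E'
from station import *;from h import *
cs={n:camera(n) for n in("scene","top")}
import pickle;pickle.dump(cs,open("c0.pkl","wb"))
for n,tu,lu in(("scene",(268,202),(323,233)),("top",(314,210),(230,242))):
    c=cs[n]
    print(n,"tin",fit(c,tu,[.58,.02],TIN,24))
    def ig(roi):
        H=cv2.cvtColor(c["image"],cv2.COLOR_RGB2HSV);m=((H[...,0]>115)&(H[...,0]<165)&(H[...,1]>90)).astype(np.uint8)
        m=cv2.dilate(m,np.ones((7,7)));return 1.-m[roi[1]:roi[3],roi[0]:roi[2]]
    print(n,"lid",fit(c,lu,[.512,.21],LID,20,fixed=ig if n=="scene" else None))
    # joint height: hold with tin vertical free
ct=[(49,33),(235,46),(222,233),(36,218)];cc=[(28,111),(172,77),(228,148),(82,178)]
def px(l,k,u0,v0): return (np.array(l)+.5)/k-.5+[u0,v0]
obs={"top":px(ct,4.0625,393,203),"scene":px(cc,5,221,135)}
def box(p): 
    a=p[2];R=np.array([[np.cos(a),-np.sin(a)],[np.sin(a),np.cos(a)]]);q=np.array([[.055,.055],[.055,-.055],[-.055,-.055],[-.055,.055]])@R.T+p[:2];return np.c_[q,np.full(4,p[3])]
for names in(["top"],["scene"],["top","scene"]):
    def res(p):
        r=[]
        for n in names:
            pr=proj(cs[n],box(p)); d=np.linalg.norm(pr[:,None]-obs[n][None],axis=2).min(1);
            r+=list((pr-obs[n][np.argmin(np.linalg.norm(pr[:,None]-obs[n][None],axis=2),1)]).ravel())
        if len(names)==1:r.append((p[3]-.03)*1e5)
        return r
    R=least_squares(res,[.512,-.242,-.05,.03]);print(names,"stand",R.x.round(4),np.round(R.fun,2))
E
python3 m1.py
```

```text
scene tin (array([0.57389801, 0.01746097]), np.float64(1.4734521641582328), array([0.11909254, 0.46501352]))
scene lid (array([0.50519215, 0.21202827]), np.float64(3.4283921378751785), array([0.1231551, 0.4639917]))
top tin (array([0.57591811, 0.01852677]), np.float64(1.2341273193784308), array([0.09783265, 0.44059552]))
top lid (array([0.50759712, 0.2135312 ]), np.float64(1.0830093977977273), array([0.06850705, 0.43790494]))
['top'] stand [ 0.5089 -0.2469 -0.1152  0.03  ] [ 0.14 -0.89 -0.46 -0.09  0.05  0.45  0.26  0.52 -0.  ]
['scene'] stand [ 0.508  -0.2446 -0.1157  0.03  ] [-0.32  0.83 -0.06 -0.65 -0.13 -0.16  0.51 -0.16 -0.  ]
['top', 'scene'] stand [ 0.5083 -0.247  -0.1152  0.0289] [ 0.05 -0.62 -0.6   0.17 -0.08  0.66  0.18  0.73 -0.69  0.83 -0.41 -0.63
 -0.52 -0.14  0.1  -0.16]
```

```bash
cat > go.py <<'E'
import sys,numpy as np
from scipy.spatial.transform import Rotation as R
def rel(p0,yaw0,p1,yaw1):
    # tool down; tool x at yaw, y=(sin,-cos), z down
    c,s=np.cos(yaw0),np.sin(yaw0);M=np.array([[c,s,0],[s,-c,0],[0,0,-1]])
    return np.round(M.T@(np.array(p1)-p0)*100,2),round(-np.degrees(yaw1-yaw0),2)
E
python3 - <<'E'
from go import *
from h import *;import pickle
cs=pickle.load(open("c0.pkl","rb"))
print(rel([.157,-.553,.231],.2748,[.575,.018,.20],np.pi/2))
# hole rim from top view ellipse centre
c=cs["top"]
a=np.linspace(0,2*np.pi,60)
from scipy.optimize import least_squares as L
E1=lambda p:proj(c,np.c_[p[0]+.033*np.cos(a),p[1]+.033*np.sin(a),0*a+.03])
def r(p):
    q=E1(p);return [(q[:,0].min()+q[:,0].max())/2-425.8+.4,(q[:,1].min()+q[:,1].max())/2-235.4+.4]
R_=L(r,[.51,-.245]);q=E1(R_.x);print(R_.x,np.ptp(q,axis=0))
E
```

```text
(array([ 55.73, -43.61,   3.1 ]), np.float64(-74.26))
[ 0.50942957 -0.24508874] [27.30049035 28.15976024]
```

>>> play_rows([
  [[0,0,-30],[20,-15,1],100],
  [[0,0,-74.26],[55.73,-43.61,3.1],100],
  [[0,0,-74.26],[55.73,-43.61,3.1],100],
  [[0,0,-74.26],[55.73,-43.61,3.1],100],
  [[0,0,-74.26],[55.73,-43.61,3.1],100],
  [[0,0,-74.26],[55.73,-43.61,3.1],100],
  [[0,0,-74.26],[55.73,-43.61,3.1],100],
  [[0,0,-74.26],[55.73,-43.61,3.1],100],
  [[0,0,-74.26],[55.73,-43.61,3.1],100],
  [[0,0,-74.26],[55.73,-43.61,3.1],100],
  [[0,0,-74.26],[55.73,-43.61,3.1],100],
  [[0,0,-74.26],[55.73,-43.61,3.1],100],
  [[0,0,-74.26],[55.73,-43.61,3.1],100],
  [[0,0,-74.26],[55.73,-43.61,3.1],100],
  [[0,0,-74.26],[55.73,-43.61,3.1],100],
  [[0,0,-74.26],[55.73,-43.61,3.1],100],
  [[0,0,-74.26],[55.73,-43.61,3.1],100],
  [[0,0,-74.26],[55.73,-43.61,3.1],100],
  [[0,0,-74.26],[55.73,-43.61,3.1],100],
  [[0,0,-74.26],[55.73,-43.61,3.1],100],
])

```text
time_s: 2.67
ee_pos: [0.5736, 0.0182, 0.1999]
tool_rot: [0.706, 0.708, -0.001, -0.0]
wrist_force: [-0.1, 0.3, -0.1]
grip_width: 1.0
```

```bash
cat > look.py <<'E'
from station import *;import cv2,sys,numpy as np,pickle
tag=sys.argv[1];b=[int(x) for x in sys.argv[2:]]
cs={n:camera(n) for n in("scene","top")};pickle.dump(cs,open(f"c_{tag}.pkl","wb"))
o=[]
for n,(u,v,h) in(("scene",b[:3]),("top",b[3:])):
    im=cs[n]["image"][max(0,v-h):v+h,max(0,u-h):u+h,::-1];o.append(cv2.resize(im,(400,400),interpolation=cv2.INTER_CUBIC))
    s=sense();print(s["ee_pos"].round(4),s["joints"].round(4))
cv2.imwrite(f"pics/{tag}.png",np.hstack(o))
E
python3 look.py a1 268 170 60 312 200 60
```

```text
[0.5731 0.0171 0.2003] [-4.3500e-02  3.3000e-01  1.5543e+00 -5.0000e-04  1.2582e+00 -4.3500e-02]
[0.5731 0.0171 0.2003] [-4.3500e-02  3.3000e-01  1.5543e+00 -5.0000e-04  1.2582e+00 -4.3500e-02]
```

View pics/a1.png

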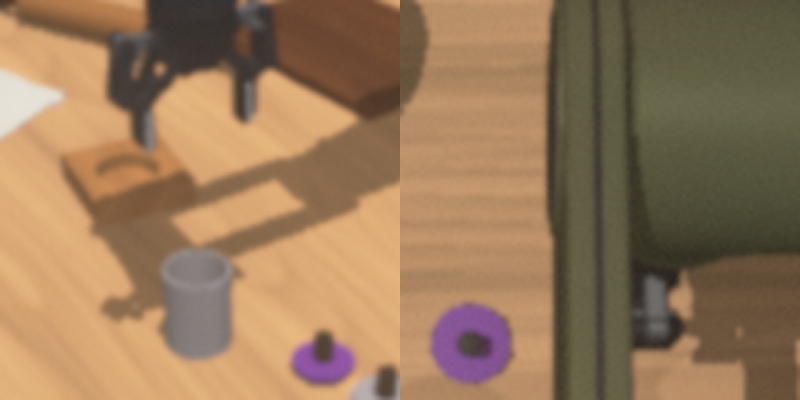

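The scene view shows the gripper open above the tin, with its fingers on either side of it in x. The arm hides the tin in the top view. Going down to grip.

>>> play_rows([
  [[0,0,0],[0.05,0.1,3.5],100],
  [[0,0,0],[0.05,0.1,7],100],
  [[0,0,0],[0.05,0.1,10],100],
  [[0,0,0],[0.05,0.1,12.5],100],
  [[0,0,0],[0.05,0.1,14.5],100],
  [[0,0,0],[0.05,0.1,15.8],100],
  [[0,0,0],[0.05,0.1,15.8],100],
  [[0,0,0],[0.05,0.1,15.8],68],
  [[0,0,0],[0.05,0.1,15.8],60],
  [[0,0,0],[0.05,0.1,15.8],50],
  [[0,0,0],[0.05,0.1,15.8],50],
  [[0,0,0],[0.05,0.1,15.8],50],
  [[0,0,0],[0.05,0.1,15.8],50],
  [[0,0,0],[0.05,0.1,15.8],50],
], squeeze=40)

```text
time_s: 3.93
ee_pos: [0.5762, 0.0182, 0.0439]
tool_rot: [0.707, 0.708, 0.001, 0.001]
wrist_force: [-0.5, -1.7, 7.0]
grip_width: 0.706
```

```bash
python3 look.py a2 268 190 50 312 200 60
```

```text
[0.5761 0.0182 0.0439] [-4.1300e-02  5.0550e-01  1.7294e+00 -9.0000e-04  9.0390e-01 -4.2100e-02]
[0.5761 0.0182 0.0439] [-4.1300e-02  5.0550e-01  1.7294e+00 -9.0000e-04  9.0390e-01 -4.2100e-02]
```

View pics/a2.png

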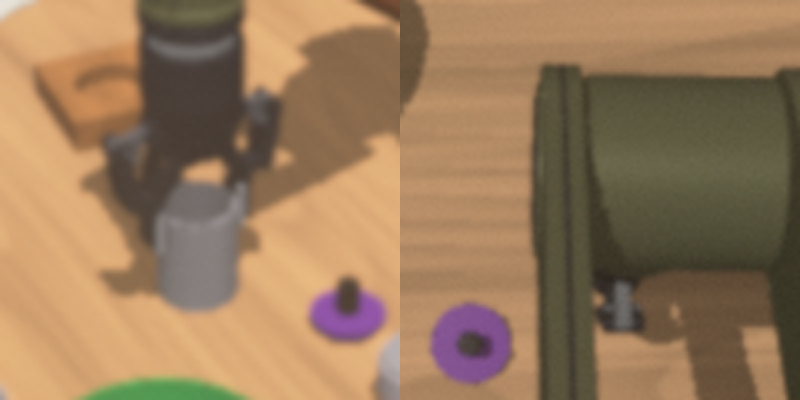

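>>> play_rows([
  [[0,0,0],[0,0,-1],50],
  [[0,0,0],[0,0,-3],50],
  [[0,0,0],[0,0,-6],50],
  [[0,0,0],[-1,-0.2,-9],50],
  [[0,0,0],[-3,-0.7,-10],50],
  [[0,0,0],[-6,-1.5,-10],50],
  [[0,0,0],[-9,-2.2,-10],50],
  [[0,0,0],[-12,-3,-10],50],
  [[0,0,0],[-15,-3.8,-10],50],
  [[0,0,0],[-18,-4.5,-10],50],
  [[0,0,0],[-21,-5.3,-10],50],
  [[0,0,0],[-24,-6,-10],50],
  [[0,0,0],[-25.8,-6.5,-9],50],
  [[0,0,0],[-26.4,-6.65,-7],50],
  [[0,0,0],[-26.4,-6.65,-6],50],
  [[0,0,0],[-26.4,-6.65,-6],50],
  [[0,0,0],[-26.4,-6.65,-6],50],
])

```text
time_s: 5.45
ee_pos: [0.5081, -0.2443, 0.1018]
tool_rot: [0.707, 0.708, -0.0, -0.001]
wrist_force: [-0.3, -0.2, -2.1]
grip_width: 0.708
```

```bash
python3 look.py a3 245 150 40 425 235 50
```

```text
[ 0.5094 -0.2446  0.1029] [-5.2270e-01  4.1890e-01  1.6946e+00  4.0000e-04  1.0276e+00 -5.2520e-01]
[ 0.5094 -0.2446  0.1029] [-5.2270e-01  4.1890e-01  1.6946e+00  4.0000e-04  1.0276e+00 -5.2520e-01]
```

View pics/a3.png

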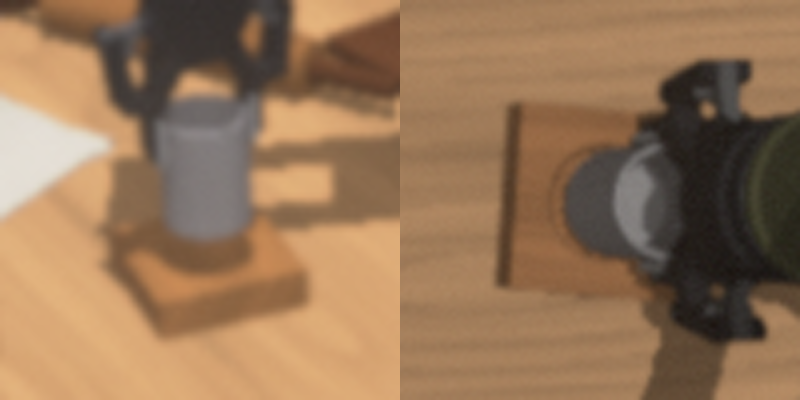

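```bash
cat > ov.py <<'E'
from h import *;import pickle
def over(c,curves,u,v,h,k=10):
    im=cv2.resize(c["image"][v-h:v+h,u-h:u+h,::-1],None,fx=k,fy=k,interpolation=cv2.INTER_CUBIC)
    for P,col in curves:
        q=(proj(c,P)-[u-h,v-h]+.5)*k-.5
        cv2.polylines(im,[np.round(q*16).astype(np.int32).reshape(-1,1,2)],True,col,1,cv2.LINE_AA,4)
    return cv2.resize(im,(400,400),interpolation=cv2.INTER_AREA)
a=np.linspace(0,2*np.pi,80,endpoint=False)
circ=lambda x,y,r,z:np.c_[x+r*np.cos(a),y+r*np.sin(a),0*a+z]
def box(x,y,t,z):
    R=np.array([[np.cos(t),-np.sin(t)],[np.sin(t),np.cos(t)]]);q=np.array([[.055,.055],[.055,-.055],[-.055,-.055],[-.055,.055]])@R.T+[x,y];return np.c_[q,np.full(4,z)]
E
python3 - <<'E'
from ov import *
cs=pickle.load(open("c0.pkl","rb"))
G=(0,255,0);Rr=(0,0,255);B=(255,0,0)
def st(x,y,t):return [(circ(x,y,.033,.03),G),(box(x,y,t,.03),Rr),(box(x,y,t,0),B)]
o=np.hstack([over(cs["scene"],st(.508,-.2446,-.1155),247,161,28),over(cs["top"],st(.5092,-.246,-.1152),425,235,30)])
cv2.imwrite("pics/ov1.png",o)
E
```

```text
(no output)
```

View pics/ov1.png

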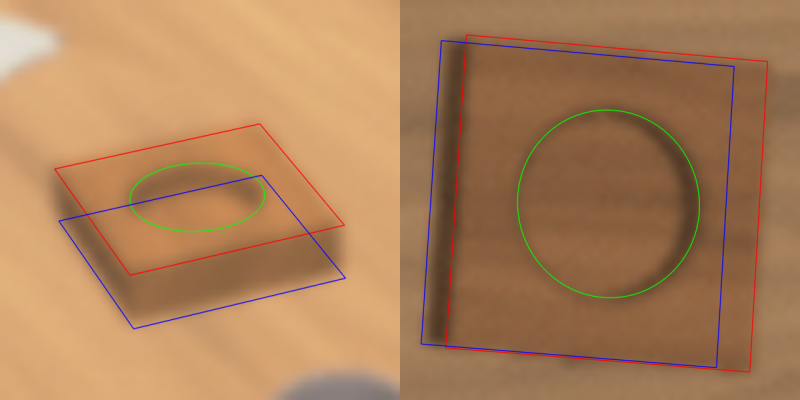

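```bash
cat > st.py <<'E'
from ov import *
from scipy.ndimage import map_coordinates
cs=pickle.load(open("c0.pkl","rb"))
def dens(P,n=40):
    P=np.vstack([P,P[:1]]);return np.vstack([np.linspace(P[i],P[i+1],n,endpoint=False) for i in range(len(P)-1)])
for n,x0 in(("scene",[.508,-.2446,-.1155]),("top",[.5092,-.246,-.1152])):
    c=cs[n];g=cv2.GaussianBlur(c["image"].astype(np.float32),(0,0),1.0)
    gm=np.sqrt(sum(cv2.Sobel(g[...,i],cv2.CV_32F,1,0)**2+cv2.Sobel(g[...,i],cv2.CV_32F,0,1)**2 for i in range(3)))
    def sc(P):
        q=proj(c,P);return map_coordinates(gm,[q[:,1],q[:,0]],order=1).mean()
    def hull(p):
        P=np.vstack([box(*p,.03),box(*p,0.0)]);h=cv2.convexHull(proj(c,P).astype(np.float32),returnPoints=False).ravel();return dens(P[h])
    fs={"all":lambda p:-(sc(hull(p))+sc(dens(box(*p,.03)))+sc(circ(p[0],p[1],.0335,.03))),
     "hull":lambda p:-sc(hull(p)),"top":lambda p:-sc(dens(box(*p,.03))),"circ":lambda p:-sc(circ(p[0],p[1],.0335,.03))}
    for k,f in fs.items():
        R=minimize(f,x0,method="Nelder-Mead",options=dict(initial_simplex=np.array(x0)+np.array([[0,0,0],[.003,0,0],[0,.003,0],[0,0,.03]]),xatol=1e-5,fatol=1e-6))
        print(n,k,R.x.round(4),round(R.fun,1))
E
python3 st.py
cat > tinheld.py <<'E'
import sys
from ov import *
cs=pickle.load(open(sys.argv[1],"rb"));zb=float(sys.argv[2])
# roi-limited saturation fit of lower tin part
for n,roi,x0 in(("scene",tuple(map(int,sys.argv[3:7])),(.508,-.245)),("top",tuple(map(int,sys.argv[7:11])),(.5094,-.246))):
    c=cs[n];S=sat(c["image"])[roi[1]:roi[3],roi[0]:roi[2]]
    def cost(p):
        m=mask(c,[np.vstack(cyl(p[0],p[1],[(.031,zb,zb+.08)]))],roi).ravel();A=np.c_[m,1-m];co,*_=np.linalg.lstsq(A,S.ravel(),rcond=None);r=A@co-S.ravel();return r@r
    R=minimize(cost,x0,method="Nelder-Mead",options=dict(initial_simplex=np.array(x0)+np.array([[0,0],[.005,0],[0,.005]]),xatol=1e-4));print(n,R.x.round(4),R.fun)
E
python3 tinheld.py c_a3.pkl .06 231 148 263 166 448 220 470 250
python3 - <<'E'
from ov import *
cs=pickle.load(open("c_a3.pkl","rb"));o=[]
for n,(u,v) in(("scene",(245,150)),("top",(425,235))):
    x,y=(.507,-.2445) if n=="scene" else (.5094,-.2455)
    o.append(over(cs[n],[(circ(x,y,.031,.06),(0,255,0)),(circ(x,y,.031,.14),(0,0,255))],u,v,40))
cv2.imwrite("pics/ov2.png",np.hstack(o))
E
```

```text
scene all [ 0.5077 -0.2489 -0.1171] -385.9
scene hull [ 0.5081 -0.2494 -0.1225] -174.7
scene top [ 0.5062 -0.2479 -0.1357] -118.6
scene circ [ 0.5082 -0.247  -0.1036] -96.2
top all [ 0.5086 -0.2477 -0.1255] -305.9
top hull [ 0.5086 -0.2474 -0.1291] -140.4
top top [ 0.5083 -0.2475 -0.1239] -102.0
top circ [ 0.511  -0.2477 -0.1058] -66.4
scene [ 0.5089 -0.241 ] 0.812966928927269
top [ 0.5161 -0.2568] 2.434695258279566
```

View pics/ov2.png

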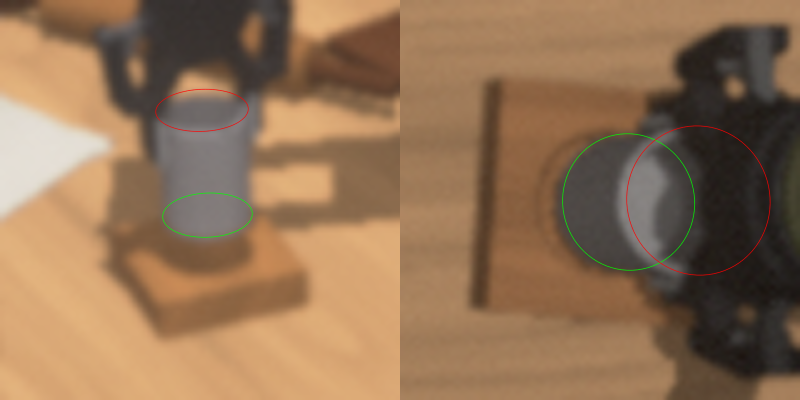

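```bash
python3 - <<'E'
from ov import *
cs=pickle.load(open("c_a3.pkl","rb"));o=[]
for n,(u,v) in(("scene",(246,150)),("top",(440,235))):
    c=dict(cs[n]);c["image"]=np.clip(c["image"].astype(float)*1.6,0,255).astype(np.uint8)
    o.append(over(c,[],u,v,22,16))
cv2.imwrite("pics/ov3.png",np.hstack(o))
E
```

```text
(no output)
```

View pics/ov3.png

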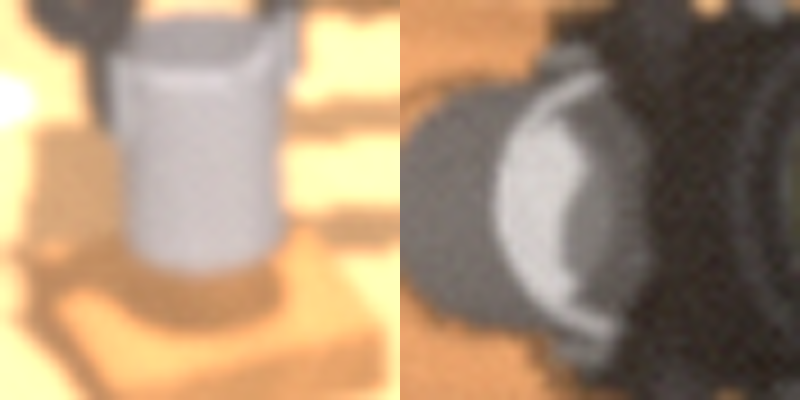

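```bash
python3 - <<'E'
from ov import *
cs=pickle.load(open("c_a3.pkl","rb"));o=[]
for n,(u,v) in(("scene",(248,150)),("top",(433,235))):
    c=dict(cs[n]);c["image"]=np.clip(c["image"].astype(float)*1.6,0,255).astype(np.uint8)
    im=over(c,[],u,v,20,20)
    for k in range(0,400,50): cv2.putText(im,str(k),(k,8),0,.3,(255,0,0));cv2.line(im,(k,10),(k,16),(255,0,0));cv2.line(im,(0,k),(6,k),(255,0,0));cv2.line(im,(k,392),(k,400),(255,0,0))
    o.append(im)
cv2.imwrite("pics/ov3b.png",np.hstack(o))
E
```

```text
(no output)
```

View pics/ov3b.png

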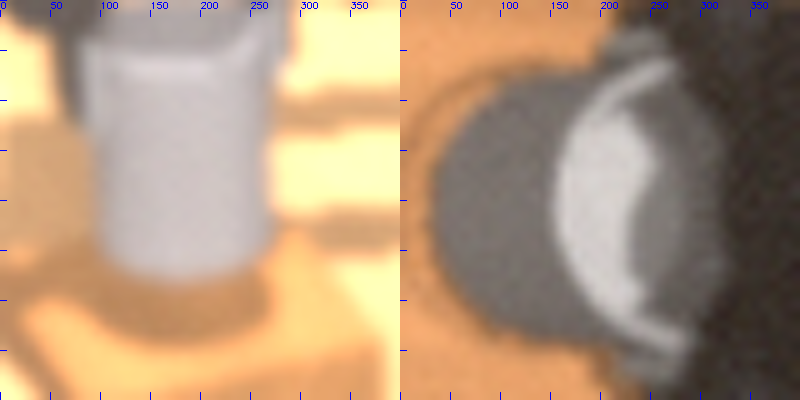

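```bash
python3 - <<'E'
from ov import *
cs=pickle.load(open("c_a3.pkl","rb"));S,T=cs["scene"],cs["top"]
def f(p):
    x,y,zb,t=p
    d=t*.08
    lo=circ(x,y,.031,zb);hi=circ(x,y+d,.031,zb+.08)
    s0,s1=proj(S,lo),proj(S,hi);t0,t1=proj(T,lo),proj(T,hi)
    h=cv2.convexHull(np.vstack([s0,s1]).astype(np.float32))[:,0]
    # left/right at row 150
    e=[]
    for i in range(len(h)):
        a_,b_=h[i],h[(i+1)%len(h)]
        if (a_[1]-150)*(b_[1]-150)<=0 and a_[1]!=b_[1]: e.append(a_[0]+(150-a_[1])/(b_[1]-a_[1])*(b_[0]-a_[0]))
    return np.array([s0[:,1].max(),min(e),max(e),t0[:,0].min(),(t0[:,1].min()+t0[:,1].max())/2,t1[:,0].min()])
obs=np.array([158.25,237.65,254.75,416.15,235.85,428.2])
for p in([.507,-.2445,.06,0],[.509,-.2455,.06,0]):print(p,(f(p)-obs).round(2))
R=least_squares(lambda p:np.r_[f(p)-obs,(p[2]-.06)*100,p[3]*3],[.508,-.245,.06,0],x_scale=[.01,.01,.01,.1]);print(R.x.round(4),R.fun.round(2))
E
```

```text
[0.507, -0.2445, 0.06, 0] [-1.29 -0.8   0.12  0.49  0.12  1.24]
[0.509, -0.2455, 0.06, 0] [-1.26 -1.45 -0.53  0.88 -0.77  1.65]
[ 0.5074 -0.2447  0.0558  0.015 ] [-0.2  -0.89  0.03 -0.06 -0.03  0.   -0.42  0.05]
```

The top view puts the tin base around (416–443, 236) and the scene view puts it at about (246,158). It sits 1–2 mm from the pocket centre, almost upright, with its base 56–60 mm up. I'll shift slightly and lower it in small steps.

>>> play_rows([
  [[0,0,0],[-0.2,0.1,0.5],50],
  [[0,0,0],[-0.2,0.1,1.2],50],
  [[0,0,0],[-0.2,0.1,1.8],50],
  [[0,0,0],[-0.2,0.1,2.2],50],
  [[0,0,0],[-0.2,0.1,2.5],50],
  [[0,0,0],[-0.2,0.1,2.8],50],
  [[0,0,0],[-0.2,0.1,3.1],50],
  [[0,0,0],[-0.2,0.1,3.4],50],
  [[0,0,0],[-0.2,0.1,3.4],50],
])

```text
time_s: 6.3
ee_pos: [0.5096, -0.2478, 0.0678]
tool_rot: [0.707, 0.708, -0.0, -0.0]
wrist_force: [-0.8, -2.6, -2.4]
grip_width: 0.703
```

```bash
python3 look.py a4 248 155 22 433 235 25
```

```text
[ 0.5095 -0.2477  0.0681] [-5.2670e-01  4.6440e-01  1.7265e+00 -6.0000e-04  9.5110e-01 -5.2750e-01]
[ 0.5095 -0.2477  0.0681] [-5.2670e-01  4.6440e-01  1.7265e+00 -6.0000e-04  9.5110e-01 -5.2750e-01]
```

View pics/a4.png

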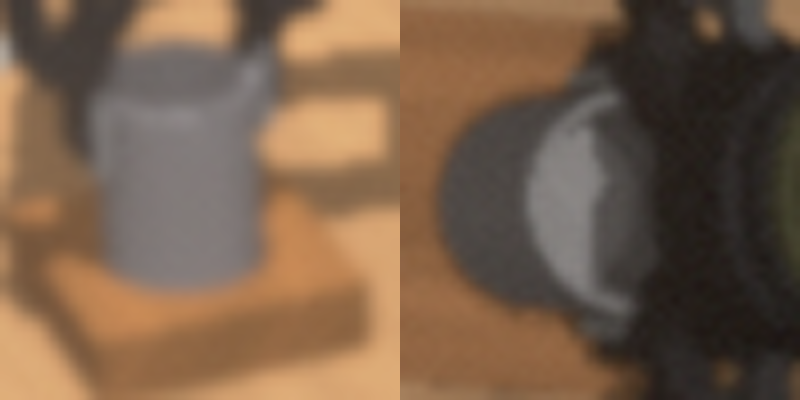

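>>> play_rows([
  [[0,0,0],[-0.08,0,0],50],
  [[0,0,0],[-0.08,0,0.3],50],
  [[0,0,0],[-0.08,0,0.5],50],
  [[0,0,0],[-0.08,0,0.5],50],
])

```text
time_s: 6.73
ee_pos: [0.5097, -0.2482, 0.0629]
tool_rot: [0.707, 0.707, -0.0, -0.0]
wrist_force: [-1.2, -1.8, -2.4]
grip_width: 0.703
```

>>> play_rows([
  [[0,0,0],[-0.04,0,0.2],50],
  [[0,0,0],[-0.04,0,0.4],50],
  [[0,0,0],[-0.04,0,0.6],50],
  [[0,0,0],[-0.04,0,0.6],50],
])

```text
time_s: 7.07
ee_pos: [0.5097, -0.2485, 0.0569]
tool_rot: [0.707, 0.707, 0.0, -0.0]
wrist_force: [-1.1, -0.8, -1.9]
grip_width: 0.699
```

>>> play_rows([
  [[0,0,0],[0,0,0.1],50],
  [[0,0,0],[0,0,0.2],50],
  [[0,0,0],[0,0,0.3],50],
  [[0,0,0],[0,0,0.3],50],
])

```text
time_s: 7.4
ee_pos: [0.5098, -0.2486, 0.0541]
tool_rot: [0.707, 0.707, 0.0, -0.0]
wrist_force: [-0.1, -0.4, -1.9]
grip_width: 0.699
```

>>> play_rows([
  [[0,0,0],[0,0,0.1],50],
  [[0,0,0],[0,0,0.2],50],
  [[0,0,0],[0,0,0.2],50],
])

```text
time_s: 7.65
ee_pos: [0.5099, -0.2487, 0.0539]
tool_rot: [0.707, 0.708, 0.0, 0.0]
wrist_force: [-3.8, 1.6, 10.2]
grip_width: 0.705
```

Bottom reached: 10 N at z 0.0539, exactly 10 mm above the z at the grasp. I'll relax the push, then release.

>>> play_rows([
  [[0,0,0],[0,0,-0.15],50],
  [[0,0,0],[0,0,-0.15],75],
  [[0,0,0],[0,0,-0.15],85],
  [[0,0,0],[0,0,-0.15],100],
  [[0,0,0],[0,0,-0.15],100],
  [[0,0,0],[0,0,-0.15],100],
  [[0,0,0],[0,0,-0.15],100],
  [[0,0,0],[0,0,-1],100],
  [[0,0,0],[0,0,-3],100],
  [[0,0,0],[0,0,-6],100],
  [[0,0,0],[0,0,-9],100],
  [[0,0,0],[2,0,-12],100],
  [[0,0,0],[5,0,-14],100],
  [[0,0,0],[9,0,-15],100],
  [[0,0,0],[13,0,-15],100],
  [[0,0,0],[17,0,-15],100],
  [[0,0,0],[21,0,-15],100],
  [[0,0,0],[25,0,-15],100],
  [[0,0,0],[25,0,-15],100],
  [[0,0,0],[25,0,-15],100],
])

```text
time_s: 9.32
ee_pos: [0.5093, 0.0034, 0.203]
tool_rot: [0.705, 0.709, 0.0, 0.0]
wrist_force: [1.0, -1.0, -0.6]
grip_width: 0.999
```

```bash
python3 look.py a5 248 155 30 433 235 30; python3 - <<'E'
from ov import *
cs=pickle.load(open("c_a5.pkl","rb"))
for z in(.01,.014):
    print(z,fit(cs["scene"],(248,153),[.509,-.247],[(.031,z,z+.08)],20)[:2],fit(cs["top"],(433,235),[.509,-.247],[(.031,z,z+.08)],22)[:2])
E
```

```text
[0.5097 0.001  0.2028] [-8.0400e-02  2.4090e-01  1.6817e+00 -8.0000e-04  1.2183e+00 -8.2100e-02]
[0.5097 0.001  0.2028] [-8.0400e-02  2.4090e-01  1.6817e+00 -8.0000e-04  1.2183e+00 -8.2100e-02]
0.01 (array([ 0.49842247, -0.26830722]), np.float64(8.387722073616668)) (array([ 0.49422783, -0.24679904]), np.float64(3.9834784566814654))
0.014 (array([ 0.50086571, -0.2630905 ]), np.float64(8.660713807259508)) (array([ 0.49310605, -0.24481609]), np.float64(3.973519133861842))
```

View pics/a5.png

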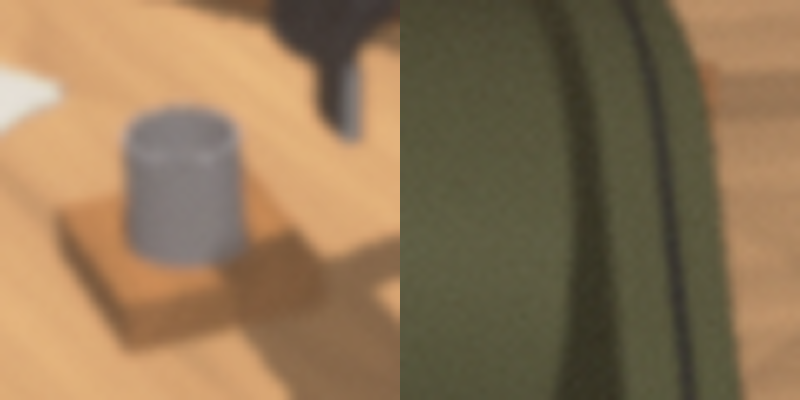

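The scene view shows the tin upright in the pocket at about (248,153), with the top view blocked by the arm. Next, the lids.

>>> play_rows([
  [[0,0,0],[4,-0.1,0],100],
  [[0,0,0],[8,-0.2,0],100],
  [[0,0,0],[12,-0.3,0],100],
  [[0,0,0],[16,-0.35,0],100],
  [[0,0,0],[19,-0.35,0],100],
  [[0,0,0],[21.15,-0.35,1],100],
  [[0,0,0],[21.15,-0.35,4],100],
  [[0,0,0],[21.15,-0.35,7],100],
  [[0,0,0],[21.15,-0.35,9],100],
  [[0,0,0],[21.15,-0.35,10],100],
  [[0,0,0],[21.15,-0.35,10],100],
])

```text
time_s: 10.33
ee_pos: [0.5048, 0.2107, 0.0999]
tool_rot: [0.708, 0.707, -0.002, -0.001]
wrist_force: [-0.4, 0.8, 0.5]
grip_width: 1.002
```

```bash
python3 look.py a6 325 220 40 235 235 40; python3 - <<'E'
from ov import *
cs=pickle.load(open("c_a6.pkl","rb"))
print(fit(cs["scene"],(248,153),[.509,-.247],[(.031,.01,.09)],20)[:2],fit(cs["top"],(436,235),[.509,-.247],[(.031,.01,.09)],20)[:2])
E
```

```text
[0.5069 0.2119 0.1027] [ 3.1910e-01  4.0100e-01  1.7288e+00 -1.0000e-04  1.0114e+00  3.2000e-01]
[0.5069 0.2119 0.1027] [ 3.1910e-01  4.0100e-01  1.7288e+00 -1.0000e-04  1.0114e+00  3.2000e-01]
(array([ 0.49715791, -0.27087445]), np.float64(7.812905477823199)) (array([ 0.5097314 , -0.24704434]), np.float64(3.596291651828465))
```

View pics/a6.png

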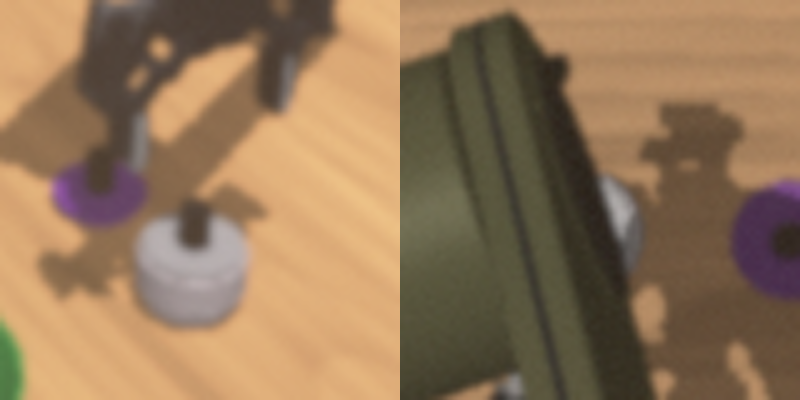

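The fingers stand either side of the lids in x (scene ≈ (323,233)), with the purple look-alike clear of them. Going down and gripping.

>>> play_rows([
  [[0,0,0],[0,0,2.5],100],
  [[0,0,0],[0,0,5],100],
  [[0,0,0],[0,0,7],100],
  [[0,0,0],[0,0,8.5],100],
  [[0,0,0],[0,0,9.1],100],
  [[0,0,0],[0,0,9.1],100],
  [[0,0,0],[0,0,9.1],80],
  [[0,0,0],[0,0,9.1],75],
  [[0,0,0],[0,0,9.1],70],
  [[0,0,0],[0,0,9.1],60],
  [[0,0,0],[0,0,9.1],50],
  [[0,0,0],[0,0,9.1],50],
  [[0,0,0],[0,0,9.1],50],
  [[0,0,0],[0,0,9.1],50],
], squeeze=40)

```text
time_s: 11.6
ee_pos: [0.5073, 0.2132, 0.0134]
tool_rot: [0.707, 0.707, 0.002, 0.001]
wrist_force: [0.2, -1.1, 5.7]
grip_width: 0.715
```

```bash
python3 look.py a7 325 220 30 235 235 40
```

```text
[0.5073 0.2132 0.0134] [ 3.2120e-01  5.2310e-01  1.8143e+00 -2.0000e-04  8.0040e-01  3.2030e-01]
[0.5073 0.2132 0.0134] [ 3.2120e-01  5.2310e-01  1.8143e+00 -2.0000e-04  8.0040e-01  3.2030e-01]
```

View pics/a7.png

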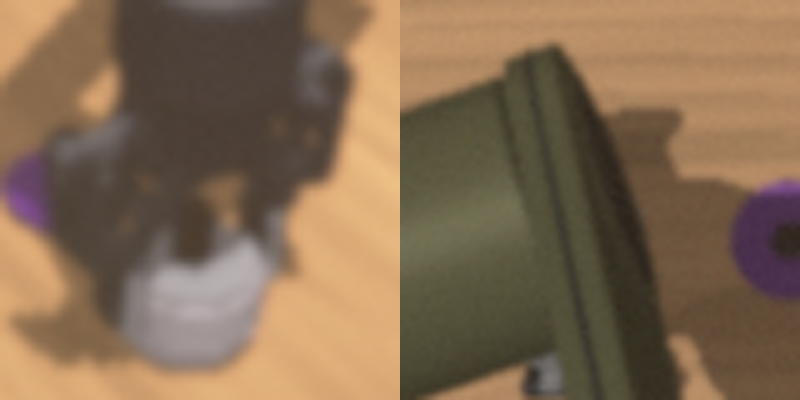

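Cup gripped at opening 0.715, with the knob free between the fingers. Lifting and carrying it over the tin.

>>> play_rows([
  [[0,0,0],[0,0,-0.5],50],
  [[0,0,0],[0,0,-1.5],50],
  [[0,0,0],[0,0,-3],50],
  [[0,0,0],[0,0,-5],50],
  [[0,0,0],[0,0,-7.5],50],
  [[0,0,0],[0,0,-10],50],
  [[0,0,0],[-0.5,0,-12],50],
  [[0,0,0],[-1.5,0,-13.5],50],
  [[0,0,0],[-3,0,-14],50],
  [[0,0,0],[-5,0.1,-14],50],
  [[0,0,0],[-7.5,0.1,-14],50],
  [[0,0,0],[-10,0.1,-14],50],
  [[0,0,0],[-12.5,0.1,-14],50],
  [[0,0,0],[-15,0.1,-14],50],
  [[0,0,0],[-17.5,0.1,-14],50],
  [[0,0,0],[-20,0.2,-14],50],
  [[0,0,0],[-22.5,0.2,-14],50],
  [[0,0,0],[-25,0.2,-14],50],
  [[0,0,0],[-27.5,0.2,-14],50],
  [[0,0,0],[-30,0.2,-14],50],
])

```text
time_s: 13.37
ee_pos: [0.5079, -0.0883, 0.1524]
tool_rot: [0.707, 0.708, 0.0, 0.0]
wrist_force: [0.8, 0.3, -0.9]
grip_width: 0.721
```

>>> play_rows([
  [[0,0,0],[-2.5,0,0],50],
  [[0,0,0],[-5,0,0],50],
  [[0,0,0],[-7.5,0,0],50],
  [[0,0,0],[-10,0,0],50],
  [[0,0,0],[-12.5,0.1,0],50],
  [[0,0,0],[-14.5,0.1,0],50],
  [[0,0,0],[-15.6,0.1,0],50],
  [[0,0,0],[-16.08,0.1,0.5],50],
  [[0,0,0],[-16.08,0.1,1.5],50],
  [[0,0,0],[-16.08,0.1,2.5],50],
  [[0,0,0],[-16.08,0.1,3],50],
  [[0,0,0],[-16.08,0.1,3],50],
  [[0,0,0],[-16.08,0.1,3],50],
])

```text
time_s: 14.45
ee_pos: [0.5087, -0.2466, 0.1204]
tool_rot: [0.706, 0.708, -0.0, -0.001]
wrist_force: [0.6, 0.3, -0.6]
grip_width: 0.718
```

```bash
python3 look.py a8 248 140 30 440 235 30
```

```text
[ 0.5096 -0.2473  0.1213] [-5.2650e-01  3.9930e-01  1.6706e+00  1.0000e-04  1.0717e+00 -5.2870e-01]
[ 0.5096 -0.2473  0.1213] [-5.2650e-01  3.9930e-01  1.6706e+00  1.0000e-04  1.0717e+00 -5.2870e-01]
```

View pics/a8.png

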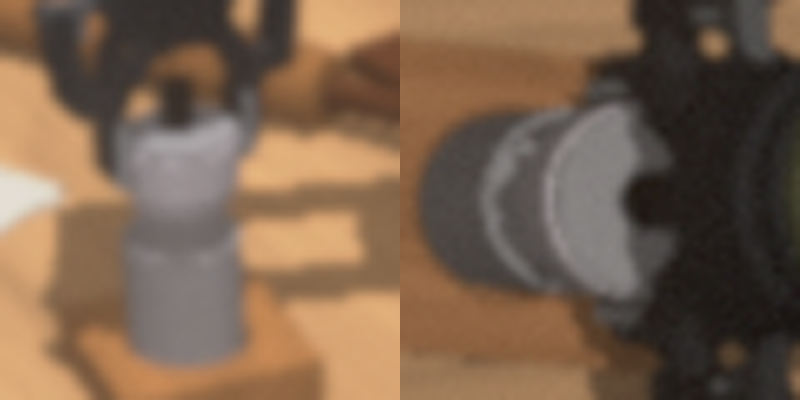

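```bash
cat > o8.py <<'E'
from ov import *
import sys
cs=pickle.load(open(sys.argv[1],"rb"));zb=float(sys.argv[2]);o=[]
P={"scene":((.5075,-.2485),(.508,-.2485)),"top":((.5097,-.2472),(.5097,-.2472))}
if len(sys.argv)>3: P=eval(sys.argv[3])
for n,(u,v) in(("scene",(248,145)),("top",(440,235))):
    c=dict(cs[n]);c["image"]=np.clip(c["image"].astype(float)*1.5,0,255).astype(np.uint8)
    (x,y),(X,Y)=P[n]
    o.append(over(c,[(circ(x,y,.031,.01),(0,255,0)),(circ(x,y,.031,.09),(0,255,0)),(circ(X,Y,.031,zb+.014),(0,0,255)),(circ(X,Y,.031,zb+.038),(0,0,255)),(circ(X,Y,.0285,zb+.042),(255,0,0))],u,v,25,16))
cv2.imwrite(sys.argv[4] if len(sys.argv)>4 else "pics/ov8.png",np.hstack(o))
E
python3 o8.py c_a8.pkl .108
```

```text
(no output)
```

View pics/ov8.png

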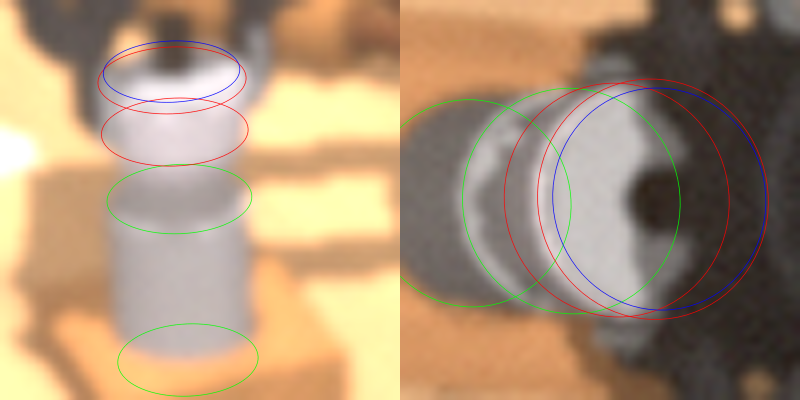

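```bash
cat > grid.py <<'E'
from ov import *
import sys
cs=pickle.load(open(sys.argv[1],"rb"));o=[]
b=[int(x) for x in sys.argv[3:]];h=b[4]
for n,(u,v) in(("scene",b[:2]),("top",b[2:4])):
    c=dict(cs[n]);im=c["image"].astype(float)
    im=np.clip((im-20)*1.7,0,255).astype(np.uint8);c["image"]=im
    q=over(c,[],u,v,h,20);q=cv2.resize(q,(400,400))
    for k in range(2*h):
        x=int((k+.5)*200/h);L=8 if (u-h+k)%5==0 else 4
        cv2.line(q,(x,0),(x,L),(255,0,0));
        if L==8:cv2.putText(q,str(u-h+k),(x-8,16),0,.28,(255,0,0))
        L=8 if (v-h+k)%5==0 else 4
        cv2.line(q,(0,x),(L,x),(255,0,0))
        if L==8:cv2.putText(q,str(v-h+k),(9,x+3),0,.28,(255,0,0))
    o.append(q)
cv2.imwrite(sys.argv[2],np.hstack(o))
E
python3 grid.py c_a8.pkl pics/g8.png 248 143 438 235 20
```

```text
(no output)
```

View pics/g8.png

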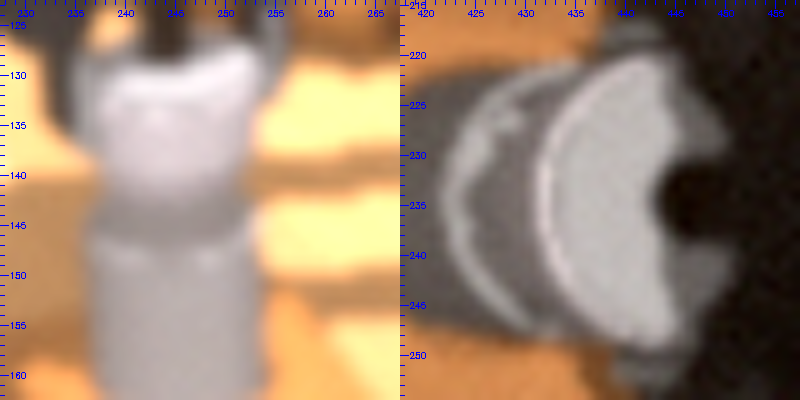

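```bash
python3 - <<'E'
from ov import *
cs=pickle.load(open("c_a8.pkl","rb"));S,T=cs["scene"],cs["top"]
for y in(-.245,-.247,-.249,-.251):
    x=.5085
    s=proj(S,circ(x,y,.031,.09));t=proj(T,circ(x,y,.031,.09));print("tin",y,"rim front",s[:,1].max().round(2),"scene ctr col",s.mean(0)[0].round(2),"top left",t[:,0].min().round(2),"row",t.mean(0)[1].round(2), "scene col z.06",proj(S,circ(x,y,.031,.055)).mean(0)[0].round(2))
for zb in(.104,.108):
  for y in(-.245,-.247,-.249,-.251):
    s=proj(S,circ(x,y,.031,zb+.014));t=proj(T,circ(x,y,.031,zb+.038));t2=proj(T,circ(x,y,.0285,zb+.042));print("lid",zb,y,"cup front",s[:,1].max().round(2),"col",s.mean(0)[0].round(2),"top left",t[:,0].min().round(2),t2[:,0].min().round(2),t2.mean(0)[1].round(2))
E
```

```text
tin -0.245 rim front 149.23 scene ctr col 245.14 top left 421.37 row 235.2 scene col z.06 245.61
tin -0.247 rim front 148.99 scene ctr col 244.87 top left 422.25 row 235.17 scene col z.06 245.35
tin -0.249 rim front 148.74 scene ctr col 244.6 top left 423.14 row 235.14 scene col z.06 245.08
tin -0.251 rim front 148.49 scene ctr col 244.34 top left 424.02 row 235.11 scene col z.06 244.82
lid 0.104 -0.245 cup front 141.8 col 244.75 top left 429.98 431.86 235.0
lid 0.104 -0.247 cup front 141.56 col 244.48 top left 430.92 432.8 234.97
lid 0.104 -0.249 cup front 141.32 col 244.21 top left 431.85 433.74 234.93
lid 0.104 -0.251 cup front 141.07 col 243.94 top left 432.79 434.68 234.9
lid 0.108 -0.245 cup front 140.73 col 244.7 top left 430.69 432.58 234.99
lid 0.108 -0.247 cup front 140.48 col 244.42 top left 431.63 433.53 234.95
lid 0.108 -0.249 cup front 140.24 col 244.15 top left 432.57 434.47 234.92
lid 0.108 -0.251 cup front 140.0 col 243.88 top left 433.51 435.41 234.89
```

The tin rim's left edge is at column 422 in the top view and the lid's is at 431.5, against 422.2 and 431.6 predicted for y = −0.247. They're aligned to within about 1 mm, so I'll lower step by step while watching force.

>>> play_rows([
  [[0,0,0],[0,0,0.5],50],
  [[0,0,0],[0,0,1],50],
  [[0,0,0],[0,0,1.4],50],
  [[0,0,0],[0,0,1.7],50],
  [[0,0,0],[0,0,1.9],50],
  [[0,0,0],[0,0,1.9],50],
])

```text
time_s: 15.05
ee_pos: [0.5089, -0.2478, 0.1016]
tool_rot: [0.707, 0.707, -0.0, -0.001]
wrist_force: [-0.4, 0.3, -1.6]
grip_width: 0.715
```

>>> play_rows([
  [[0,0,0],[0,0,0.2],50],
  [[0,0,0],[0,0,0.4],50],
  [[0,0,0],[0,0,0.6],50],
  [[0,0,0],[0,0,0.6],50],
])

```text
time_s: 15.38
ee_pos: [0.5091, -0.2479, 0.0959]
tool_rot: [0.707, 0.707, -0.0, -0.0]
wrist_force: [0.1, -0.5, -1.3]
grip_width: 0.716
```

>>> play_rows([
  [[0,0,0],[0,0,0.15],50],
  [[0,0,0],[0,0,0.3],50],
  [[0,0,0],[0,0,0.4],50],
  [[0,0,0],[0,0,0.4],50],
])

```text
time_s: 15.72
ee_pos: [0.5092, -0.2479, 0.0921]
tool_rot: [0.707, 0.707, -0.0, -0.0]
wrist_force: [-0.4, 0.4, -1.5]
grip_width: 0.718
```

>>> play_rows([
  [[0,0,0],[0,0,0.1],50],
  [[0,0,0],[0,0,0.2],50],
  [[0,0,0],[0,0,0.3],50],
  [[0,0,0],[0,0,0.3],50],
])

```text
time_s: 16.05
ee_pos: [0.5095, -0.2481, 0.0895]
tool_rot: [0.707, 0.707, 0.0, 0.0]
wrist_force: [0.6, 0.2, 1.2]
grip_width: 0.718
```

>>> play_rows([
  [[0,0,0],[0,0,0.1],50],
  [[0,0,0],[0,0,0.1],50],
])

```text
time_s: 16.22
ee_pos: [0.5096, -0.2481, 0.0894]
tool_rot: [0.707, 0.708, 0.0, 0.001]
wrist_force: [-2.1, 1.1, 7.4]
grip_width: 0.717
```

Firm seat at TCP z 0.0894, matching the predicted 0.0894. Releasing.

>>> play_rows([
  [[0,0,0],[0,0,-0.1],50],
  [[0,0,0],[0,0,-0.1],74],
  [[0,0,0],[0,0,-0.1],80],
  [[0,0,0],[0,0,-0.1],90],
  [[0,0,0],[0,0,-0.1],100],
  [[0,0,0],[0,0,-0.1],100],
  [[0,0,0],[0,0,-0.1],100],
  [[0,0,0],[0,0,-0.1],100],
  [[0,0,0],[0,0,-0.6],100],
  [[0,0,0],[0,0,-1.5],100],
  [[0,0,0],[0,0,-3],100],
  [[0,0,0],[0,0,-5],100],
  [[0,0,0],[0,0,-7],100],
  [[0,0,0],[0,0,-9],100],
  [[0,0,0],[0,0,-10],100],
  [[0,0,0],[0,0,-10],100],
  [[0,0,0],[0,0,-10],100],
])

```text
time_s: 17.63
ee_pos: [0.5096, -0.2481, 0.189]
tool_rot: [0.707, 0.707, 0.0, 0.001]
wrist_force: [0.5, -0.8, 0.2]
grip_width: 1.001
```

```bash
python3 look.py a9 248 135 30 440 235 30;python3 grid.py c_a9.pkl pics/g9.png 248 140 440 235 25
```

```text
[ 0.5085 -0.2475  0.1873] [-0.5276  0.3317  1.5879  0.      1.2241 -0.5287]
[ 0.5085 -0.2475  0.1873] [-0.5276  0.3317  1.5879  0.      1.2241 -0.5287]
```

View pics/g9.png

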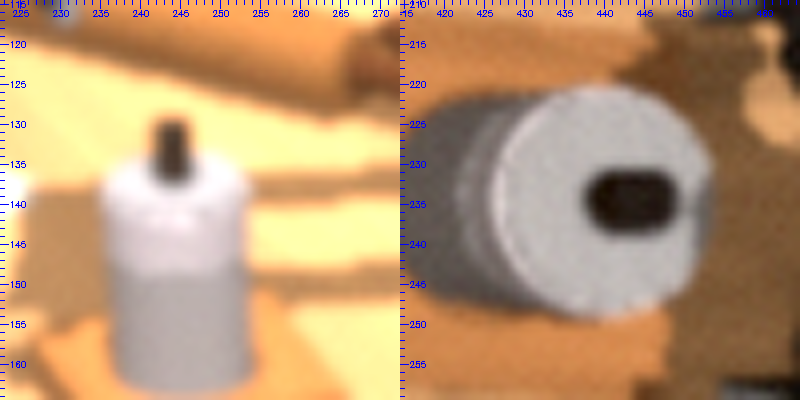

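The scene view shows the lids flush on the tin, with the knob at (244,133). In the top view the cover spans rows 220.5–249 and the knob rows 230.5–239. Next I'll estimate the knob's axis.

```bash
python3 - <<'E'
from ov import *
cs=pickle.load(open("c_a9.pkl","rb"))
# knob fit by brightness (dark)
for n,roi,x0 in(("scene",(237,127,252,141),(.508,-.248)),("top",(433,225,453,245),(.5097,-.247))):
    c=cs[n];S=c["image"].astype(float).mean(2)[roi[1]:roi[3],roi[0]:roi[2]];print(n,S.min(),S.max())
    S=np.clip(S,0,140)
    def cost(p):
        m=mask(c,[np.vstack(cyl(p[0],p[1],[(.009,.118,.144)]))],roi).ravel();A=np.c_[m,1-m];co,*_=np.linalg.lstsq(A,S.ravel(),rcond=None);r=A@co-S.ravel();return r@r
    R=minimize(cost,x0,method="Nelder-Mead",options=dict(initial_simplex=np.array(x0)+np.array([[0,0],[.004,0],[0,.004]])));print(n,R.x.round(4),R.fun)
T=cs["top"]
for x in(.508,.51):
  print(x,proj(T,[[x,-.248,.144]]),proj(T,circ(x,-.248,.0285,.118))[:,1].min(),proj(T,circ(x,-.248,.0285,.118))[:,1].max())
E
```

```text
scene 55.333333333333336 179.33333333333334
scene [ 0.5087 -0.2488] 18824.401697728594
top 28.0 133.0
top [ 0.5092 -0.2475] 50499.039536715485
0.508 [[446.22449891 235.19013115]] 221.92940275032714 248.6766677616897
0.51 [[446.17307449 234.22307794]] 220.9946269248918 247.7351729322692
```

>>> play_rows([
  [[0,0,0],[0,-0.05,1],60],
  [[0,0,0],[0,-0.05,2.5],45],
  [[0,0,0],[0,-0.05,4],45],
  [[0,0,0],[0,-0.05,5.2],45],
  [[0,0,0],[0,-0.05,6],45],
  [[0,0,0],[0,-0.05,6.5],45],
  [[0,0,0],[0,-0.05,6.5],45],
  [[0,0,0],[0,-0.05,6.5],45],
], squeeze=30)

```text
time_s: 18.4
ee_pos: [0.5087, -0.2479, 0.1228]
tool_rot: [0.707, 0.707, -0.0, -0.0]
wrist_force: [-0.6, 0.2, 0.1]
grip_width: 0.45
```

```bash
python3 look.py b1 248 135 30 440 235 30;python3 grid.py c_b1.pkl pics/gb1.png 246 130 440 235 20
```

```text
[ 0.5093 -0.2483  0.1238] [-0.5281  0.3963  1.6683 -0.      1.0759 -0.5292]
[ 0.5093 -0.2483  0.1238] [-0.5281  0.3963  1.6683 -0.      1.0759 -0.5292]
```

View pics/gb1.png

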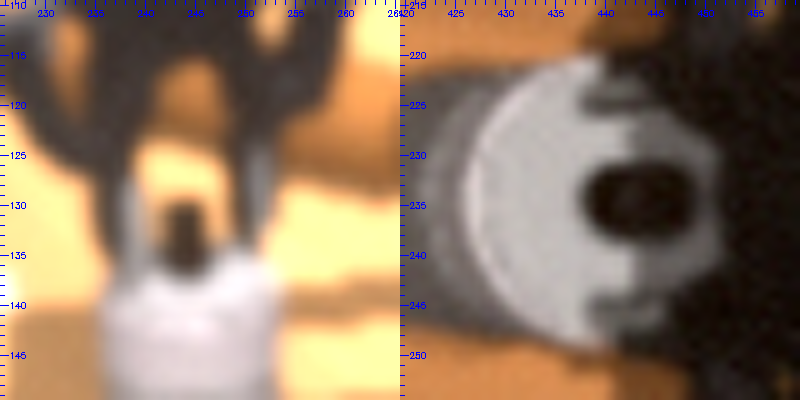

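The fingers stand symmetrically about the knob: in the top view they're at rows ≈226 and 244, and the knob's centre is ≈235. Closing gently.

>>> play_rows([
  [[0,0,0],[0,0,0],38],
  [[0,0,0],[0,0,0],32],
  [[0,0,0],[0,0,0],28],
  [[0,0,0],[0,0,0],25],
  [[0,0,0],[0,0,0],22],
  [[0,0,0],[0,0,0],19],
  [[0,0,0],[0,0,0],14],
  [[0,0,0],[0,0,0],8],
  [[0,0,0],[0,0,0],8],
  [[0,0,0],[0,0,0],8],
  [[0,0,0],[0,0,0],8],
])

```text
time_s: 19.42
ee_pos: [0.509, -0.248, 0.1236]
tool_rot: [0.707, 0.707, 0.0, 0.0]
wrist_force: [-0.2, 1.0, 4.8]
grip_width: 0.198
```

>>> play_rows([
  [[0,0,0],[0,0,-0.1],8],
  [[0,0,0],[0,0,-0.2],8],
  [[0,0,0],[0,0,-0.3],8],
  [[0,0,0],[0,0,-0.5],8],
  [[0,0,0],[0,0,-0.7],8],
  [[0,0,0],[0,0,-0.9],8],
  [[0,0,0],[0,0,-1.1],8],
  [[0,0,0],[0,0,-1.4],8],
  [[0,0,0],[0,0,-1.8],8],
  [[0,0,0],[0,0,-2.4],8],
  [[0,0,0],[0,0,-3.2],8],
  [[0,0,0],[0,0,-4.2],8],
  [[0,0,0],[0,0,-5.4],8],
  [[0,0,0],[0,0,-6.6],8],
  [[0,0,0],[0,0,-7.8],8],
  [[0,0,0],[0,0,-8.8],8],
  [[0,0,0],[0,0,-9.6],8],
  [[0,0,0],[0,0,-10],8],
  [[0,0,0],[0,0,-10],8],
  [[0,0,0],[0,0,-10],8],
])

```text
time_s: 21.08
ee_pos: [0.5087, -0.2479, 0.2233]
tool_rot: [0.707, 0.707, -0.0, 0.0]
wrist_force: [-0.4, 0.0, -0.6]
grip_width: 0.197
```

```bash
python3 look.py b2 248 130 45 440 235 40;python3 grid.py c_b2.pkl pics/gb2.png 246 125 445 235 40
```

```text
[ 0.5083 -0.2477  0.2226] [-0.5281  0.3012  1.5382  0.      1.3038 -0.5292]
[ 0.5083 -0.2477  0.2226] [-0.5281  0.3012  1.5382  0.      1.3038 -0.5292]
```

View pics/gb2.png

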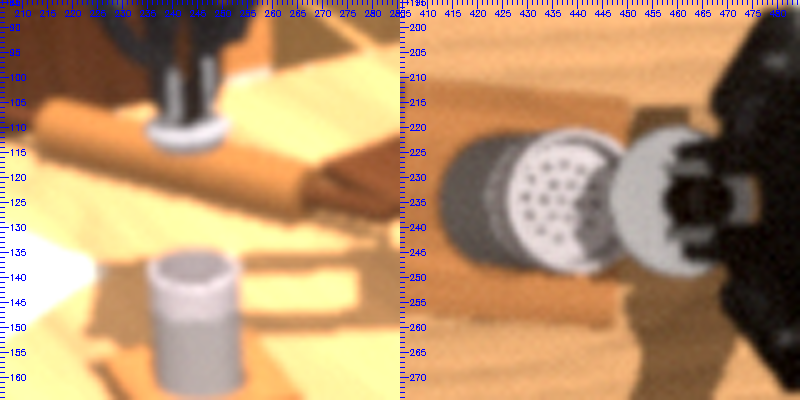

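The scene view shows the cover held level at (243,110) and the sieve lid flush on the tin at (243,145). In the top view the sieve is at (440,235), with the cover above it. Handing in.

```bash
python3 - <<'E'
from station import *
s=sense();print(s["time_s"],abs(s["joint_velocities"]).max(),s["grip_width"],s["wrist_force"].round(2))
print(sign_off())
E
```

```text
21.1833 0.003558821152616872 0.19876886612469724 [0.85 0.48 0.08]
the job is handed in; nothing more can be done
None
```

The job is done and handed in at 21.2 s; `sign_off()` gives no verdict, so the result rests on my own checks.

**What I did:**
- **Tin:** I stood it in the holder's pocket; it touched bottom 10 mm above its table height, which is the pocket floor.
- **Lids:** I set both lids on the tin together, gripped by the cup wall. The sieve lid seated at TCP z 0.0894 m, as predicted, and I let go.
- **Cover:** I lifted it straight up 10 cm by the knob and left the arm holding it.

**Last checks:**
- **Sieve lid:** the final pictures show it flush and upright on the tin.
- **Cover:** it hangs level above the sieve lid.
- **Arm:** it was still (joint speeds below 0.004 rad/s) and gripping at 0.199 opening.

**What disagreed:**
- **Camera offset:** the two cameras differed by about 2 mm in absolute position, so I aligned parts relative to each other and by feel.
- **Failed fits:** several automatic fits on partly hidden views of the tin gave wrong values. I relied on hand-read edges and wrist forces there.
- **Bystanders:** I did not measure the bowl, mould, spoon and mug again at the end. No move went near them.

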